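# Fit a bayonet lid pair to a bench canister and take the cover off alone

### The job

The screw canister on the bench is to keep only its inner dust lid while the cover gets a new seal. Carry the locked lid pair over by the bar grip, lower it into the canister's mouth so that the inner lid's two tabs drop into the rim notches and it sits on its ledge all round, then turn the cover about a sixth of a turn anticlockwise (seen from above) to unlock it, without forcing it, and lift it straight off alone, leaving the inner lid seated and undisturbed. Finish still holding the cover level in the gripper, about a hand's breadth (10 cm) above the canister, and leave the other things on the bench where they are.

Things in the scene. Friction and masses are not known exactly. Their poses are not given: they have to be found in the camera images.
- canister: Round plain metal canister of screws, fixed to the bench by a base flange of 116 mm diameter. Outer diameter 91 mm, mouth 81 mm, rim 84 mm above the bench. A ledge (inner diameter 73 mm) 8 mm below the rim, 76 mm up, bears the inner lid. Two notches, 16 mm wide, 8 mm deep, cut through the rim at +x and -x of this frame. Origin: on the axis at the bench, z up; a half turn about z is alike.
- canister_mouth (a point): Centre of the canister's mouth, level with the rim, 84 mm above its origin.
- inner_lid: Aluminium inner lid, under the cover and locked to it at the start. Plate 77 mm across, 8 mm thick, lower edge tapered to 73 mm; two tabs 10 mm wide, 8 mm high, reach 45 mm from the axis at +x and -x of this frame. A hub on top has three bayonet lugs. Origin: on the axis at its underside, z up. Seated, its origin is 76 mm above the canister's; on the bench it is at z = 0. About 0.2 kg.
- cover: Steel cap, upper part of the lid pair, 94 mm across, 23.5 mm high, about 0.2 kg. Origin: on the axis at its lower rim, z up; 8 mm above the inner lid's when resting on it. Locked, the bar grip lies in line with the two tabs (up to 6 degrees of play) and lifting the cover carries the inner lid, which then hangs 3 mm lower, its origin 11 mm below the cover's.
- cover_grip (a point): Where to hold the cover (good place for the TCP, tool down): 46 mm above the cover's origin, inside its black bar grip. The bar is 62 mm long (along the cover's x), 12 mm thick (along y), its top 55.5 mm and its low foot (80 x 18 mm) 28 mm above the cover's origin.
- lock (a point): Centre of the bayonet, 6 mm above the cover's origin. A stop blocks turning clockwise from the locked position (do not force it). With the inner lid keyed in the notches, turn the cover 45 to 70 degrees anticlockwise (aim at 57; stop at 74), best held 1 to 2 mm above where it rests (origin 85 to 86 mm above the canister's); then it lifts straight off.
- screwdriver: Bystander: screwdriver with a red handle, 213 mm long, lying flat. Origin at the centre of its underside.
- tape_measure: Bystander: tape measure, 34 x 93 mm, 72 mm high. Origin at the centre of its underside.
- offcut: Bystander: plain wooden offcut, 45 x 120 mm, 45 mm high. Origin at the centre of its underside.

How it is judged (in metres and radians):
On the way:
1. the lid pair, cover still locked on, is down in the canister: inner lid on its ledge, tabs in the notches (z of inner_lid in the frame of canister between 0.072 and 0.079 m and horizontal distance between inner_lid and canister below 0.004 m and angle between the x axis of inner_lid and the x axis of canister, either way round below 0.12 rad and angle between inner_lid's own z axis and vertical below 0.05 rad and z of cover in the frame of inner_lid below 0.014 m and angle between the x axis of cover and the x axis of inner_lid, either way round below 0.5 rad), for 0.2 s.
At the end, for the whole second after the job is handed in: Inner lid on its ledge (origin 72-79 mm over the canister's), within 4 mm of the axis, tabs along the notches within 7 deg, level within 3 deg, at rest, not touched by cover or robot. Cover held still by the fingers, rim 60+ mm above the canister's, within 80 mm of its axis, level within 11 deg (z of inner_lid in the frame of canister between 0.072 and 0.079 m and horizontal distance between inner_lid and canister below 0.004 m and angle between the x axis of inner_lid and the x axis of canister, either way round below 0.12 rad and angle between inner_lid's own z axis and vertical below 0.05 rad and linear speed of inner_lid below 0.02 m/s and z of cover in the frame of canister above 0.144 m and angle between cover's own z axis and vertical below 0.2 rad and horizontal distance between cover and canister below 0.08 m and linear speed of cover below 0.03 m/s and contact force between the fingers and cover above 1 N and contact force between each of cover, the arm and inner_lid below 0.1 N and contact force between cover and canister below 0.1 N); the arm keeps its last pose, push and grip.
It fails at once if the cover is turned loose while the inner lid is not down on its ledge in the canister (dropped in, or lifted again after unlocking) (angle between the x axis of cover and the x axis of inner_lid, either way round above 0.6 rad and (z of inner_lid in the frame of canister above 0.081 m or z of inner_lid in the frame of canister below 0.07 m or horizontal distance between inner_lid and canister above 0.006 m)).
It fails at once if the lids are forced: cover and inner lid press on each other with over 80 N (against a stop, or rammed down) (contact force between cover and inner_lid above 80 N).
It fails at once if the screwdriver is moved more than 30 mm (distance of screwdriver from where it was at the start of the episode above 0.03 m).
It fails at once if the tape measure is moved more than 30 mm (distance of tape_measure from where it was at the start of the episode above 0.03 m).
It fails at once if the offcut is moved more than 30 mm (distance of offcut from where it was at the start of the episode above 0.03 m).
It also fails if it takes over 42 s, if anything falls off the work surface, if the arm or the gripper's body presses on something with over 40 N, if the wrist force passes 120 N, or if a joint passes its speed limit or range.

### The arm

A 6-joint arm with a two-finger parallel gripper is mounted at the origin on a cart in front of the work surface, level with it; the furniture and walls round the work are solid. World frame = base frame: x ahead of the robot, y to its left, z up, the work surface at z = 0. Lengths are in m, angles in degrees, forces in N, time in s.
With the tool pointing down it reaches from about 0.3 to 0.75 m from the base axis. Payload 8.5 kg.
Tool frame: the origin (TCP) lies between the finger pads, 19 mm behind the fingertips; this is the grasp point; z points along the fingers, y is the line along which they close (so a half turn about z gives the same grasp; the last joint's range is limited). The gripper opens to 85 mm and grips with 20 to 120 N. Pads are 22 mm wide; open, the fingers measure 114 mm over their backs; the gripper's body (76 mm by 85 mm) begins 54 mm behind the grasp point. The pads swing forward as they close: fully open they stand 13 mm farther back than shut.
Start: joints at [-82.752, 21.807, 74.336, -0, 83.858, -12.336], TCP at [0.184, -0.518, 0.25] pointing down, gripper open.
Joint ranges: [-178.18, 178.18], [-50.72, 133.34], [12.68, 142.11], [-81.47, 261.47], [9.98, 163.14], [-165.26, 165.26]. Speed limits (degrees/s): [136.94, 136.94, 180, 180, 180, 180].

### API

Orientations are given as a 3x3 rotation matrix whose columns are the frame's x, y, z axes.
In Python, from rig import env, ticket, get_image gives the robot as it stands (env), with the cameras as plain functions and the job (ticket).
- The arm moves only by the shell command python3 nudge.py 'ROWS' [FORCE]. ROWS is a JSON object whose key "steps" holds a list of rows, 1 to 10 of them, each of 5 numbers: dx, dy, dz in shares of 0.4 m (1.0 is 0.4 m), then a turn about the tool's z in a scale on which 1.0 is pi rad, then the finger opening in m; each row shifts and turns the commanded pose from where the row before left it, along the tool's axes as they then stand; what a row does not reach is not made up. A row lasts 1/10 s, in which the tool goes at most 0.05 m and 8.59 degrees, less where a joint would pass 70% of its speed; a pose out of reach is approached as far as the arm can. The fingers move at their own pace and stop on an object; FORCE is the grip in N (left out, the last holds). Time passes only in rows, so rows that do not move let the fingers close. It prints the time, the measured TCP pose, the force, the opening and the grip force at its end. Input that does not fit is refused with a message, and nothing moves.
- env.observe(): the state, without advancing time (a new reading comes with each control period).
- get_image(name): name is "scene" or "top"; returns a dict with "pixels" (400x640x3 uint8, red, green, blue), "K" (3x3 intrinsics, pixels), "distortion" ([k1, k2, p1, p2, k3] as OpenCV has them; the pictures are not rectified), "extrinsics" (4x4, takes a point from world to camera coordinates). Camera axes: x right, y down, z forward; pixel columns grow to the right and rows downward; lengths in m; the calibration is good to about 2 mm. A picture is of the moment at which its call begins. There is no depth.
- ticket.close_job(): hands the job in; it is judged then, once.
The state is a dict: "time_s": time; "q": joint angles; "qvel": joint speeds; "joint_efforts": joint torques, N m; "position": TCP position; "tool_rot": TCP orientation; "ft_force": force on the tool from outside, world axes, zero at the start; "wrist_torque": the same for the moment, N m; "grip_width": finger opening in m; "gripper_force": force on a finger pad.
Only numpy, scipy, OpenCV 4.12 (cv2) and the standard library are available. Lean on these libraries where they do the work, as an engineer would, in place of code of your own. Each camera call takes 0.05 s, during which the arm holds its last target. There are 200 camera calls.

## Working session

There is one attempt and no reset: what is moved stays moved. The work goes in short steps, Python scripts to look and compute and a shell command to move; the robot and the scene stay as the last step left them, time stands still between calls to the robot, and variables do not carry over. Pictures are saved under pics/ and viewed, at most 10 in all, crops included, and the job is handed in when it is done.

```bash
ls; mkdir -p pics; python3 - <<'E'
from rig import env, ticket, get_image
import cv2,json,numpy as np,pickle
for n in("scene","top"):
    d=get_image(n); cv2.imwrite(f"pics/{n}0.png",d["pixels"][:,:,::-1]); pickle.dump(d,open(f"{n}0.pkl","wb"))
    print(n,np.round(d["K"],1).tolist(),np.round(d["distortion"],4),np.round(d["extrinsics"],3).tolist())
o=env.observe(); print(o["position"],np.round(o["tool_rot"],3),o["grip_width"],o["time_s"])
E
```

```text
nudge.py
pics
rig.py
scene [[371.6, 0.0, 317.5], [0.0, 371.6, 203.6], [0.0, 0.0, 1.0]] [-0.0899  0.      0.      0.      0.    ] [[-0.527, -0.85, -0.009, 0.284], [-0.4, 0.258, -0.879, 0.307], [0.75, -0.46, -0.476, 0.754], [0.0, 0.0, 0.0, 1.0]]
top [[510.1, 0.0, 324.1], [0.0, 510.1, 195.4], [0.0, 0.0, 1.0]] [-0.1156  0.      0.      0.      0.    ] [[0.01, -1.0, 0.013, -0.036], [-0.996, -0.011, -0.085, 0.587], [0.085, -0.012, -0.996, 1.401], [0.0, 0.0, 0.0, 1.0]]
[ 0.18430092 -0.5179537   0.24950142] [[ 0.942  0.335 -0.   ]
 [ 0.335 -0.942  0.001]
 [ 0.    -0.001 -1.   ]] 0.08555086089302359 0.1
```

View pics/top0.png

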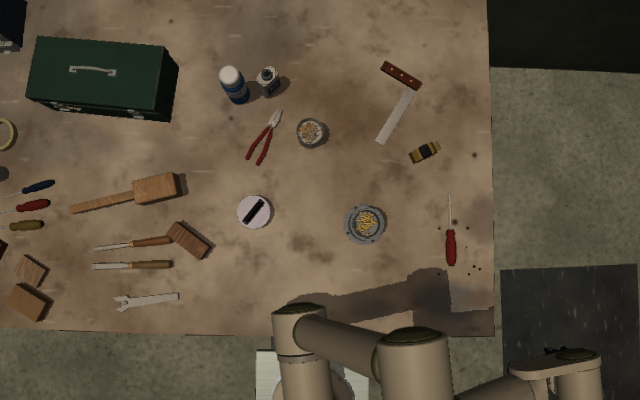

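View pics/scene0.png

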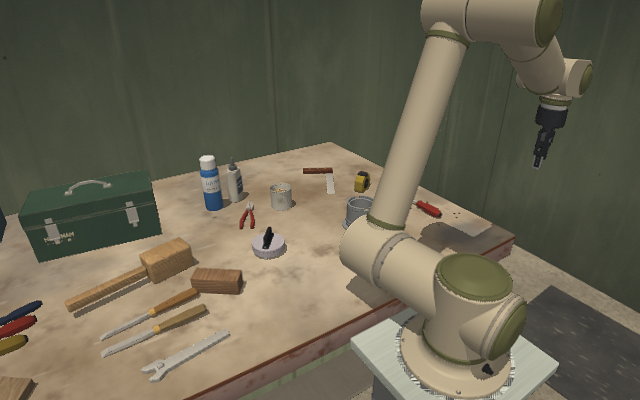

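The top view shows the lid pair near (254,212) with its black bar grip, and the canister near (366,223). The offcut is near (188,240), the tape at (425,152) and the screwdriver at (450,240). I'll zoom in on the lid and canister.

```bash
python3 - <<'E'
import cv2,pickle,numpy as np
p=pickle.load(open("top0.pkl","rb"))["pixels"][:,:,::-1]
f=lambda a,b:cv2.resize(p[b:b+50,a:a+50],(400,400),interpolation=cv2.INTER_CUBIC)
im=np.hstack([f(229,187),f(341,199)])
cv2.imwrite("pics/crop1.png",im)
E
```

```text
(no output)
```

View pics/crop1.png

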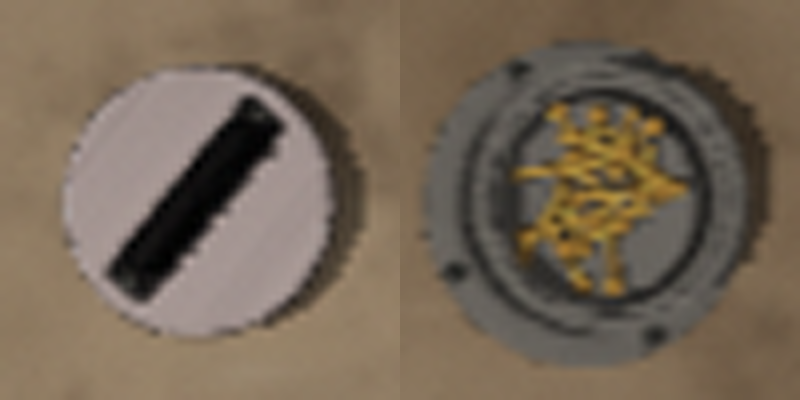

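```bash
cat > h.py <<'E'
import cv2,pickle,numpy as np
from scipy.optimize import least_squares
def proj(d,P):
    E=np.array(d["extrinsics"]);r=cv2.Rodrigues(E[:3,:3])[0]
    return cv2.projectPoints(np.float64(P).reshape(-1,1,3),r,E[:3,3],np.float64(d["K"]),np.float64(d["distortion"]))[0].reshape(-1,2)
def unproj(d,uv,z):
    E=np.array(d["extrinsics"]);R=E[:3,:3];c=-R.T@E[:3,3]
    n=cv2.undistortPoints(np.float64(uv).reshape(-1,1,2),np.float64(d["K"]),np.float64(d["distortion"])).reshape(-1,2)
    v=np.c_[n,np.ones(len(n))]@R
    return c+v*((z-c[2])/v[:,2])[:,None]
def polar(d,c,z,r,th):
    R,T=np.meshgrid(r,th,indexing="ij")
    m=proj(d,np.stack([c[0]+R*np.cos(T),c[1]+R*np.sin(T),np.full_like(R,z)],-1)).reshape(*R.shape,2).astype(np.float32)
    return cv2.remap(d["pixels"],m[...,0],m[...,1],cv2.INTER_CUBIC)
E
python3 - <<'E'
from h import *
d=pickle.load(open("top0.pkl","rb"))
print("cam",(-d["extrinsics"][:3,:3].T@d["extrinsics"][:3,3]).round(3))
th=np.linspace(0,2*np.pi,720,endpoint=False)
def fit(z,r0,uv,ch):
    c=unproj(d,uv,z)[0,:2]
    for _ in range(4):
        r=np.linspace(r0-.008,r0+.008,65)
        im=polar(d,c,z,r,th).astype(float);g=ch(im);e=np.abs(np.diff(cv2.GaussianBlur(g,(5,5),0),axis=0))
        rr=r[e.argmax(0)]+.000125
        pts=c+np.c_[rr*np.cos(th),rr*np.sin(th)]
        s=least_squares(lambda p:np.hypot(*(pts-p[:2]).T)-p[2],[*c,r0],loss="soft_l1",f_scale=.001).x;c=s[:2]
    return s
blue=lambda im:im[...,2]; sat=lambda im:im[...,0]-im[...,2]
print("cover z31.5",fit(.0315,.047,[253.6,212],blue))
print("flange z4",fit(.004,.058,[364.5,224],sat))
c=fit(.004,.058,[364.5,224],sat)[:2]
print("rim out", fit(.084,.0455,proj(d,[[*c,.084]])[0],lambda im:im.mean(-1)))
print("rim in", fit(.084,.0405,proj(d,[[*c,.084]])[0],lambda im:im.mean(-1)))
im=polar(d,c,.084,np.linspace(.03,.06,120),np.linspace(0,2*np.pi,760))
im2=polar(d,c,.080,np.linspace(.03,.06,120),np.linspace(0,2*np.pi,760))
cv2.imwrite("pics/pol.png",np.vstack([im,im2])[:,:,::-1])
# bar: dark pixels in cover
p=d["pixels"].astype(int)[190:235,230:278].max(-1)
print("dark count",(p<70).sum())
v,u=np.nonzero(p<70);uv=np.c_[u+230,v+190]
k=np.hypot(*(uv-[253.6,212]).T)<15;uv=uv[k]
w=unproj(d,uv,.04)[:,:2]; m=w.mean(0); U,S,V=np.linalg.svd(w-m); print("bar mean",m,"ang",np.degrees(np.arctan2(V[0,1],V[0,0]))%180,S/np.sqrt(len(w)))
E
```

```text
cam [ 0.466 -0.011  1.446]
cover z31.5 [0.53915054 0.16717173 0.04613965]
flange z4 [ 0.50929164 -0.14368732  0.05840041]
rim out [ 0.50420755 -0.14704154  0.04429719]
rim in [ 0.50641174 -0.13629701  0.03875628]
dark count 237
bar mean [0.53947918 0.16668744] ang 142.21913193633742 [0.0221945  0.00520471]
```

View pics/pol.png

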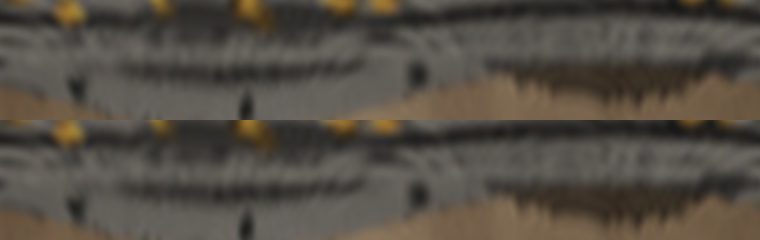

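The polar unwrap doesn't show the notches clearly, so I'll check them again once the arm has moved. The cover is at about (0.539, 0.167) with its bar at 142°. Next I'll move over the lid.

The manual's scale: shifts go in shares of 0.4 m and turns go in shares of pi rad. Converting my numbers, 0.0282 m / 0.4 = 0.0705, -0.0263 m / 0.4 = -0.0658.

```bash
python3 nudge.py '{"steps":[[0.0705, -0.0658, 0, 0, 0.085], [0.0705, -0.0658, 0, 0, 0.085], [0.0705, -0.0658, 0, 0, 0.085], [0.0705, -0.0658, 0, 0, 0.085], [0.0705, -0.0658, 0, 0, 0.085], [0.0705, -0.0658, 0, 0, 0.085], [0.0705, -0.0658, 0, 0, 0.085], [0.0705, -0.0658, 0, 0, 0.085], [0.0705, -0.0658, 0, 0, 0.085], [0.0705, -0.0658, 0, 0, 0.085]]}' 60 | tail -5
python3 nudge.py '{"steps":[[0.0705, -0.0658, 0, 0, 0.085], [0.0705, -0.0658, 0, 0, 0.085], [0.0705, -0.0658, 0, 0, 0.085], [0.0705, -0.0658, 0, 0, 0.085], [0.0705, -0.0658, 0, 0, 0.085], [0.0705, -0.0658, 0, 0, 0.085], [0.0705, -0.0658, 0, 0, 0.085], [0.0705, -0.0658, 0, 0, 0.085], [0.0705, -0.0658, 0, 0, 0.085], [0.0705, -0.0658, 0, 0, 0.085]]}' | tail -5
python3 nudge.py '{"steps":[[0, 0, 0, -0.0456, 0.085], [0, 0, 0, -0.0456, 0.085], [0, 0, 0, -0.0456, 0.085], [0, 0, 0, -0.0456, 0.085], [0, 0, 0, -0.0456, 0.085], [0, 0, 0, -0.0456, 0.085], [0, 0, 0, -0.0456, 0.085], [0, 0, 0, -0.0456, 0.085], [0, 0, 0, -0.0456, 0.085], [0, 0, 0, -0.0456, 0.085]]}' | tail -5
python3 nudge.py '{"steps":[[0, 0, 0, -0.0456, 0.085], [0, 0, 0, -0.0456, 0.085], [0, 0, 0, -0.0456, 0.085], [0, 0, 0, -0.0456, 0.085], [0, 0, 0, -0.0456, 0.085], [0, 0, 0, 0, 0.085]]}' | tail -5
python3 - <<'E'
from h import *
from rig import env, ticket, get_image
d=get_image("scene");pickle.dump(d,open("scene1.pkl","wb"))
o=env.observe();R=np.array(o["tool_rot"]);print(o["time_s"],o["q"],R.round(3))
print("to go",R.T@(np.array([.5393,.167,.054])-o["position"]),np.degrees(np.arctan2(R[1,0],R[0,0])))
c=proj(d,[[.507,-.1437,.084]])[0];print(c)
a=cv2.resize(d["pixels"][int(c[1])-22:int(c[1])+38,int(c[0])-40:int(c[0])+40,::-1],(800,600),interpolation=cv2.INTER_CUBIC)
cv2.imwrite("pics/can.png",a)
E
```

```text
position: [0.3622, -0.1743, 0.2499]
tool_rot: [[0.942, 0.335, -0.0], [0.335, -0.942, 0.0], [-0.0, -0.0, -1.0]]
ft_force: [1.4, 0.2, 0.2]
grip_width: 0.0849
gripper_force: 0.0
position: [0.5398, 0.1681, 0.2497]
tool_rot: [[0.942, 0.335, -0.001], [0.335, -0.942, -0.0], [-0.001, -0.0, -1.0]]
ft_force: [-0.2, -0.7, 0.7]
grip_width: 0.085
gripper_force: 0.0
position: [0.5393, 0.1664, 0.2496]
tool_rot: [[-0.207, 0.978, -0.001], [0.978, 0.207, -0.0], [0.0, -0.001, -1.0]]
ft_force: [-0.6, 0.1, -0.4]
grip_width: 0.0848
gripper_force: 0.0
position: [0.5393, 0.1664, 0.2497]
tool_rot: [[-0.795, 0.607, -0.001], [0.607, 0.795, -0.0], [0.001, -0.001, -1.0]]
ft_force: [-0.1, 0.0, -0.9]
grip_width: 0.0852
gripper_force: 0.0
3.75 [ 5.13464922e+00  2.32938499e+01  7.19959834e+01  1.69828728e-03
  8.47524383e+01 -4.72718240e+01] [[-0.792  0.61  -0.001]
 [ 0.61   0.792 -0.   ]
 [ 0.001 -0.    -1.   ]]
to go [0.00022887 0.00053935 0.19571739] 142.4063095809048
[361.56419681 201.4206035 ]
```

View pics/can.png

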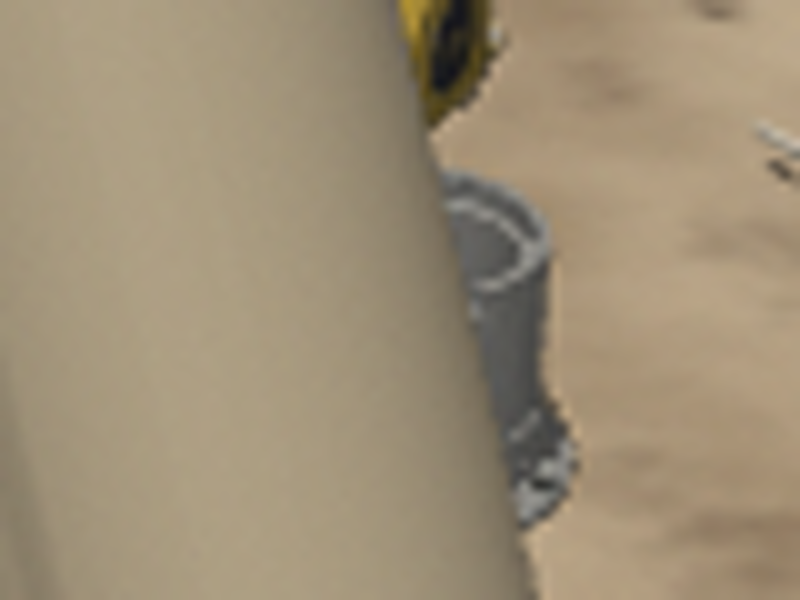

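The arm hides most of the canister here; only the right part of the rim shows. I'll grasp the lid now and look at the canister again later.

To row units: 0.04 m / 0.4 = 0.1, 0.03 m / 0.4 = 0.075.

```bash
python3 nudge.py '{"steps":[[0.0005, 0.0013, 0.1, 0, 0.06], [0, 0, 0.1, 0, 0.05], [0, 0, 0.1, 0, 0.05], [0, 0, 0.075, 0, 0.05], [0, 0, 0.05, 0, 0.05], [0, 0, 0.0343, 0, 0.05], [0, 0, 0.025, 0, 0.05], [0, 0, 0, 0, 0.05]]}' 60
python3 nudge.py '{"steps":[[0, 0, 0, 0, 0.0], [0, 0, 0, 0, 0.0], [0, 0, 0, 0, 0.0], [0, 0, 0, 0, 0.0], [0, 0, 0, 0, 0.0], [0, 0, 0, 0, 0.0], [0, 0, 0, 0, 0.0]]}' 60
```

```text
time_s: 4.55
position: [0.5391, 0.1669, 0.0553]
tool_rot: [[-0.793, 0.609, -0.002], [0.609, 0.793, -0.0], [0.002, -0.001, -1.0]]
ft_force: [0.0, -0.0, 0.2]
grip_width: 0.0501
gripper_force: 0.0
time_s: 5.25
position: [0.54, 0.1671, 0.0573]
tool_rot: [[-0.794, 0.608, 0.002], [0.608, 0.794, 0.0], [-0.001, 0.001, -1.0]]
ft_force: [0.1, -0.9, 5.4]
grip_width: 0.011
gripper_force: 59.5
```

To row units: -0.04 m / 0.4 = -0.1, -0.03 m / 0.4 = -0.075.

```bash
python3 nudge.py '{"steps":[[0, 0, -0.005, 0, 0.0], [0, 0, -0.025, 0, 0.0], [0, 0, -0.075, 0, 0.0], [0, 0, -0.1, 0, 0.0], [0, 0, -0.1, 0, 0.0], [0, 0, -0.075, 0, 0.0], [0, 0, 0, 0, 0.0]]}' 90
python3 nudge.py '{"steps":[[0.05, 0, 0, 0, 0.0], [0.0875, 0, 0, 0, 0.0], [0.1, 0, 0, 0, 0.0], [0.1, 0, 0, 0, 0.0], [0.1, 0, 0, 0, 0.0], [0.1, 0, 0, 0, 0.0], [0.0875, 0, 0, 0, 0.0], [0.075, 0, 0, 0, 0.0], [0.05, 0, 0, 0, 0.0], [0, 0, 0, 0, 0]]}'
python3 - <<'E'
from h import *
from rig import env, ticket, get_image
t=get_image("top");pickle.dump(t,open("top1.pkl","wb"))
d=get_image("scene");pickle.dump(d,open("scene2.pkl","wb"))
c=proj(d,[[.507,-.1437,.084]])[0]
f=lambda d,c,w,h,s:cv2.resize(d["pixels"][int(c[1])-h:int(c[1])+h,int(c[0])-w:int(c[0])+w,::-1],None,fx=s,fy=s,interpolation=cv2.INTER_CUBIC)
a=f(d,c+[0,8],25,30,10)
o=env.observe();b=f(d,proj(d,[o["position"]])[0],30,30,10)[:, :]
b=cv2.resize(b,(300,300)); b=np.vstack([b,np.zeros((300,300,3),np.uint8)])
cv2.imwrite("pics/can2.png",np.hstack([a,b]))
E
```

```text
time_s: 5.95
position: [0.5407, 0.1672, 0.2126]
tool_rot: [[-0.794, 0.608, 0.008], [0.608, 0.794, 0.001], [-0.006, 0.005, -1.0]]
ft_force: [-0.1, -0.5, -3.1]
grip_width: 0.0099
gripper_force: 89.0
time_s: 6.95
position: [0.2988, 0.3498, 0.207]
tool_rot: [[-0.796, 0.605, -0.003], [0.605, 0.796, -0.001], [0.002, -0.003, -1.0]]
ft_force: [0.4, -0.8, -4.5]
grip_width: 0.0101
gripper_force: 88.9
```

View pics/can2.png

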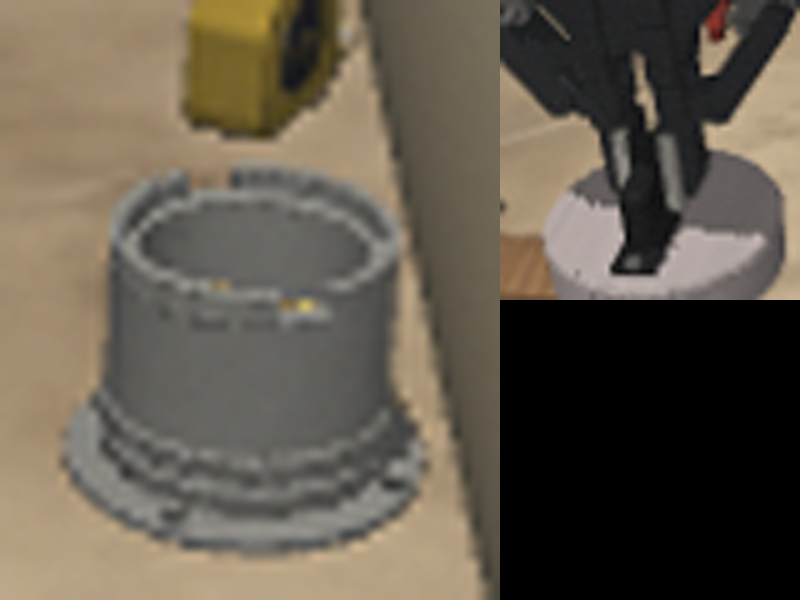

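The far rim notch spans about x 190–232 at y≈175 in the crop, and the near one spans 285–330 at y≈310. Now I'll work out the angle and centre.

```bash
python3 - <<'E'
from h import *
d=pickle.load(open("scene2.pkl","rb"));t=pickle.load(open("top1.pkl","rb"))
c0=proj(d,[[.507,-.1437,.084]])[0];org=np.array([int(c0[0])-25,int(c0[1]+8)-30])
px=lambda x,y:org+np.array([x,y])/10-0.45
# top refit of flange and polar-based rim edges
th=np.linspace(0,2*np.pi,720,endpoint=False)
c=np.array([.5093,-.1437])
for z in(.003,.006):
  for im_,nm in((t,"top"),(d,"scene")):
    c=np.array([.5093,-.1437])
    T=th if nm=="top" else th
    for _ in range(4):
        r=np.linspace(.050,.066,65);im=polar(im_,c,z,r,T).astype(float);g=im[...,0]-im[...,2]
        e=np.diff(cv2.GaussianBlur(g,(5,5),0),axis=0);rr=r[e.argmax(0)]+.000125
        w=np.ones(len(T),bool) if nm=="top" else (np.cos(T-np.radians(200))>.2)
        pts=(c+np.c_[rr*np.cos(T),rr*np.sin(T)])[w]
        s=least_squares(lambda p:np.hypot(*(pts-p[:2]).T)-.058,c,loss="soft_l1",f_scale=.001).x;c=s
    print(nm,z,c.round(4))
# notch edges: jamb tops. fit centre + angle from scene
far=[px(189,170),px(231,165)];near=[px(285,300),px(331,303)]
print("cam",(-d["extrinsics"][:3,:3].T@d["extrinsics"][:3,3]).round(3))
W=unproj(d,far+near,.084)[:,:2];print(W.round(4))
F,N=W[:2].mean(0),W[2:].mean(0);print("axis",np.degrees(np.arctan2(*(F-N)[::-1])),"mid",(F+N)/2,np.hypot(*(F-N)),np.hypot(*(W[0]-W[1])),np.hypot(*(W[2]-W[3])))
# rim silhouette scene
print("rim L/R",unproj(d,[px(112,240),px(400,240)],.084)[:,:2].round(4))
for cc in([.5093,-.1437],[.507,-.1437]):
  P=proj(d,[[cc[0]+.0455*np.cos(a),cc[1]+.0455*np.sin(a),.084] for a in th]);q=(P-org+.45)*10
  print(cc,"outer rim crop bbox",q.min(0),q.max(0))
E
```

```text
top 0.003 [ 0.5093 -0.1436]
scene 0.003 [ 0.505  -0.1414]
top 0.006 [ 0.5092 -0.1435]
scene 0.006 [ 0.5017 -0.1382]
cam [-0.293  0.508  0.632]
[[ 0.5513 -0.1491]
 [ 0.5467 -0.1626]
 [ 0.4667 -0.1219]
 [ 0.4577 -0.1325]]
axis -18.279635689763154 mid [ 0.50560322 -0.14153379] 0.09141621435081916 0.01425322859160604 0.013823220060027838
rim L/R [[ 0.526  -0.1004]
 [ 0.4775 -0.1757]]
[0.5093, -0.1437] outer rim crop bbox [110.06287007 159.69579424] [401.91078403 296.60655521]
[0.507, -0.1437] outer rim crop bbox [114.35941984 162.41485585] [406.65239433 299.72695588]
```

```bash
python3 - <<'E'
from h import *
d=pickle.load(open("scene2.pkl","rb"));t=pickle.load(open("top1.pkl","rb"))
c0=proj(d,[[.507,-.1437,.084]])[0];org=np.array([int(c0[0])-25,int(c0[1]+8)-30])
for c in([.5093,-.1437],[.507,-.1425]):
  for a in(-14,-16,-18,-20,-22,-24):
    A=np.radians(a);x=np.array([np.cos(A),np.sin(A)]);y=np.array([-x[1],x[0]])
    row=[]
    for s in(1,-1):
      for e in(.008,-.008):
        for r in(.0405,.0455):
          p=np.array(c)+s*x*np.sqrt(r*r-e*e)+y*e
          row.append(((proj(d,[[*p,.084]])[0]-org+.45)*10).round().astype(int).tolist())
    print(c,a,"far",row[:4],"near",row[4:])
# overlay, both cameras
def ov(d,c,a,u0,v0,w,h,s):
    im=cv2.resize(d["pixels"][v0:v0+h,u0:u0+w,::-1],None,fx=s,fy=s,interpolation=cv2.INTER_CUBIC)
    A=np.radians(a)
    for r,z,col in((.0455,.084,(0,0,255)),(.0405,.084,(0,255,0)),(.058,.0,(255,0,0))):
        th=np.linspace(0,2*np.pi,300)
        if z>.05: th=th[np.abs(np.sin(th-A)*r)>.008]
        q=(proj(d,np.c_[c[0]+r*np.cos(th),c[1]+r*np.sin(th),0*th+z])-[u0,v0]+.5)*s
        for p in q: im[tuple(np.clip(p.astype(int),0,[w*s-1,h*s-1])[::-1])]=col
    return im
q=proj(t,[[.508,-.143,.05]])[0].astype(int)
cv2.imwrite("pics/ov.png",np.hstack([ov(d,[.5085,-.1432],-19,org[0],org[1],40,60,10),ov(t,[.5085,-.1432],-19,q[0]-20,q[1]-30,40,60,10)]))
E
```

```text
[0.5093, -0.1437] -14 far [[183, 175], [177, 168], [229, 167], [223, 160]] near [[284, 288], [291, 296], [332, 280], [339, 287]]
[0.5093, -0.1437] -16 far [[187, 174], [181, 167], [233, 167], [227, 160]] near [[280, 288], [286, 296], [328, 281], [335, 289]]
[0.5093, -0.1437] -18 far [[190, 173], [185, 166], [237, 167], [232, 160]] near [[275, 288], [281, 296], [325, 282], [330, 290]]
[0.5093, -0.1437] -20 far [[194, 172], [190, 165], [242, 167], [237, 160]] near [[270, 289], [276, 297], [321, 283], [326, 291]]
[0.5093, -0.1437] -22 far [[198, 171], [194, 164], [246, 167], [242, 160]] near [[266, 289], [270, 297], [316, 284], [321, 292]]
[0.5093, -0.1437] -24 far [[202, 170], [199, 163], [251, 167], [247, 160]] near [[261, 289], [265, 297], [312, 285], [316, 293]]
[0.507, -0.1425] -14 far [[184, 178], [178, 171], [230, 171], [224, 164]] near [[286, 292], [293, 300], [334, 284], [341, 292]]
[0.507, -0.1425] -16 far [[188, 177], [182, 170], [234, 171], [229, 164]] near [[281, 292], [287, 300], [330, 285], [337, 293]]
[0.507, -0.1425] -18 far [[192, 176], [187, 169], [239, 171], [234, 164]] near [[277, 293], [282, 301], [326, 286], [332, 294]]
[0.507, -0.1425] -20 far [[196, 175], [191, 168], [243, 170], [238, 163]] near [[272, 293], [277, 301], [322, 287], [328, 295]]
[0.507, -0.1425] -22 far [[199, 175], [195, 168], [248, 170], [243, 163]] near [[267, 293], [272, 301], [318, 288], [323, 296]]
[0.507, -0.1425] -24 far [[203, 174], [200, 167], [252, 170], [248, 163]] near [[263, 293], [267, 301], [314, 289], [318, 297]]
```

View pics/ov.png

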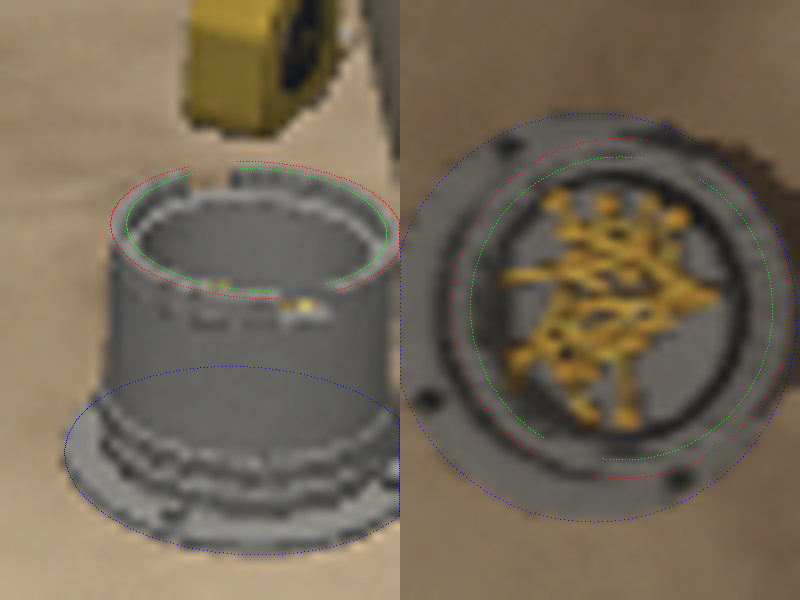

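The overlay puts the notch axis at about -17° (equivalent to 163°) and the canister centre near (0.508, -0.143). I'll turn to yaw -17° and carry the lids over.

To row units: 8.4 degrees / 180 = 0.0467.

```bash
python3 nudge.py '{"steps":[[0, 0, 0, 0.0278, 0], [0, 0, 0, 0.0467, 0], [0, 0, 0, 0.0467, 0], [0, 0, 0, 0.0467, 0], [0, 0, 0, 0.0467, 0], [0, 0, 0, 0.0467, 0], [0, 0, 0, 0.0467, 0], [0, 0, 0, 0.0467, 0], [0, 0, 0, 0.0467, 0], [0, 0, 0, 0.0467, 0]]}' >/dev/null
python3 nudge.py '{"steps":[[0, 0, 0, 0.0467, 0], [0, 0, 0, 0.0467, 0], [0, 0, 0, 0.0467, 0], [0, 0, 0, 0.0467, 0], [0, 0, 0, 0.0467, 0], [0, 0, 0, 0.0467, 0], [0, 0, 0, 0.0467, 0], [0, 0, 0, 0.0467, 0], [0, 0, 0, 0.0467, 0], [0, 0, 0, 0.0189, 0]]}' >/dev/null
python3 nudge.py '{"steps":[[0.0308, 0.0368, 0, 0, 0], [0.0615, 0.0733, 0, 0, 0], [0.0615, 0.0733, 0, 0, 0], [0.0615, 0.0733, 0, 0, 0], [0.0615, 0.0733, 0, 0, 0], [0.0615, 0.0733, 0, 0, 0], [0.0615, 0.0733, 0, 0, 0], [0.0615, 0.0733, 0, 0, 0], [0.0615, 0.0733, 0, 0, 0], [0.0615, 0.0733, 0, 0, 0]]}' >/dev/null
python3 nudge.py '{"steps":[[0.0615, 0.0733, 0, 0, 0], [0.0615, 0.0733, 0, 0, 0], [0.0615, 0.0733, 0, 0, 0], [0.0615, 0.0733, 0, 0, 0], [0.0308, 0.0368, 0, 0, 0], [0, 0, 0, 0, 0], [0, 0, 0, 0, 0]]}'
python3 - <<'E'
from h import *
from rig import env, ticket, get_image
d=get_image("scene");pickle.dump(d,open("scene3.pkl","wb"))
o=env.observe();R=np.array(o["tool_rot"])
print(R.round(4),o["q"],"to go",R.T@(np.array([.508,-.1427,.18])-o["position"]),np.degrees(np.arctan2(R[1,0],R[0,0])))
c=proj(d,[[.508,-.143,.12]])[0].astype(int)
cv2.imwrite("pics/lid3.png",cv2.resize(d["pixels"][c[1]-30:c[1]+30,c[0]-40:c[0]+40,::-1],(800,600),interpolation=cv2.INTER_CUBIC))
E
```

```text
time_s: 10.75
position: [0.51, -0.1447, 0.2074]
tool_rot: [[0.956, -0.294, -0.002], [-0.294, -0.956, 0.001], [-0.002, -0.0, -1.0]]
ft_force: [-0.8, 0.1, -2.9]
grip_width: 0.0104
gripper_force: 88.9
[[ 9.560e-01 -2.935e-01 -1.300e-03]
 [-2.935e-01 -9.560e-01  9.000e-04]
 [-1.500e-03 -4.000e-04 -1.000e+00]] [-2.85813575e+01  2.18637075e+01  8.16377735e+01  7.25090190e-03
  7.65896187e+01  7.84825479e+01] to go [-0.00220366 -0.00063995  0.02771671] -17.065573483691573
```

View pics/lid3.png

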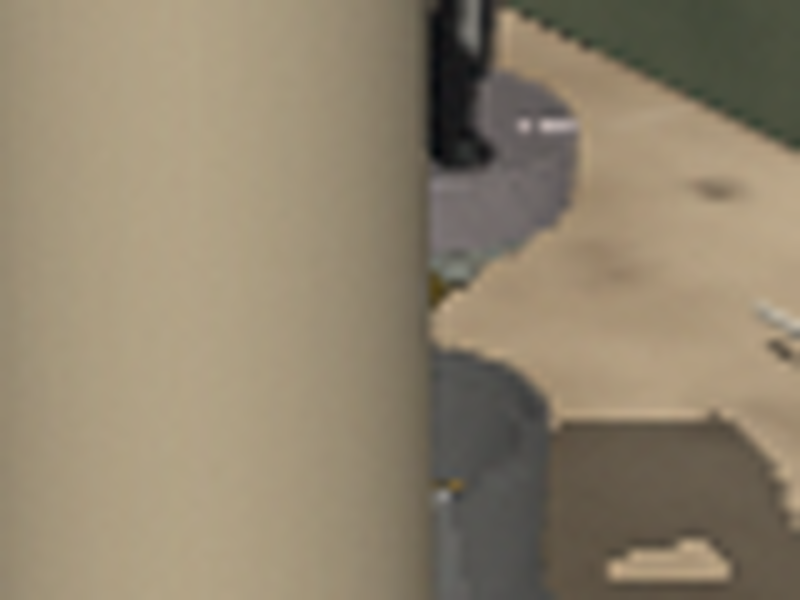

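The near tab shows just under the cover, with its right edge at about x=470, y=255–280. The near notch's right edge is at about x=462, y=485. I'll compare the tab with its predicted position.

```bash
python3 - <<'E'
from h import *
d=pickle.load(open("scene3.pkl","rb"))
c=proj(d,[[.508,-.143,.12]])[0].astype(int);org=c-[40,30]
P=np.array([.5103,-.1440])
def pt(P,a,r,e,z):
    A=np.radians(a);x=np.array([np.cos(A),np.sin(A)]);y=np.array([-x[1],x[0]])
    return ((proj(d,[[*(P-x*np.sqrt(r*r-e*e)+y*e),z]])[0]-org+.45)*10).round().astype(int).tolist()
for a in(-23,-20,-17,-14,-11): print(a,[pt(P,a,.0453,e,z) for e in(.005,-.005) for z in(.147,.155)])
for C in([.508,-.1427],[.5093,-.1437]):
  for a in(-19,-17,-15): print("notch R",a,[pt(np.array(C),a,r,-.008,z) for r in (.0405,.0455) for z in(.084,.076)])
E
```

```text
-23 [[437, 288], [438, 263], [469, 285], [471, 261]]
-20 [[445, 287], [446, 263], [477, 284], [478, 260]]
-17 [[452, 287], [454, 262], [484, 283], [486, 258]]
-14 [[460, 286], [462, 262], [491, 281], [493, 257]]
-11 [[468, 285], [469, 261], [498, 280], [499, 255]]
notch R -19 [[473, 465], [471, 488], [478, 473], [477, 496]]
notch R -17 [[477, 464], [475, 487], [483, 472], [481, 495]]
notch R -15 [[480, 463], [479, 486], [487, 471], [486, 494]]
notch R -19 [[473, 462], [471, 485], [478, 470], [477, 493]]
notch R -17 [[477, 461], [475, 484], [483, 469], [481, 492]]
notch R -15 [[480, 460], [479, 483], [487, 468], [486, 491]]
```

```bash
python3 - <<'E'
from h import *
d=pickle.load(open("scene3.pkl","rb"))
c=proj(d,[[.508,-.143,.12]])[0].astype(int);org=c-[40,30]
p=d["pixels"].astype(int)
for r in(24,25,26,27,28,29,46,47,48,49,50,52): print(r,[tuple(x) for x in p[org[1]+r,org[0]+41:org[0]+53].tolist()])
E
```

```text
24 [(112, 102, 86), (98, 90, 76), (119, 110, 111), (121, 114, 113), (119, 112, 111), (119, 112, 112), (119, 111, 110), (113, 108, 106), (113, 111, 106), (105, 104, 99), (104, 105, 96), (133, 123, 105)]
25 [(113, 103, 87), (98, 90, 76), (109, 107, 103), (107, 107, 100), (95, 94, 88), (100, 100, 92), (116, 118, 107), (111, 112, 103), (114, 117, 107), (134, 123, 106), (139, 122, 102), (167, 145, 119)]
26 [(112, 102, 85), (100, 92, 78), (111, 115, 105), (111, 112, 103), (121, 123, 113), (119, 120, 110), (108, 106, 95), (130, 120, 102), (165, 145, 117), (165, 145, 117), (164, 144, 117), (166, 146, 118)]
27 [(112, 103, 85), (96, 89, 74), (88, 80, 54), (111, 114, 105), (124, 127, 117), (121, 124, 114), (113, 108, 95), (166, 146, 117), (166, 145, 115), (164, 144, 114), (165, 144, 116), (164, 143, 115)]
28 [(113, 104, 88), (98, 90, 76), (84, 70, 28), (88, 80, 53), (76, 71, 56), (96, 87, 73), (165, 146, 118), (165, 144, 117), (164, 144, 116), (161, 141, 115), (162, 140, 114), (164, 144, 116)]
29 [(113, 104, 87), (99, 92, 78), (80, 66, 27), (92, 80, 55), (170, 149, 119), (167, 148, 119), (168, 
[... 457 characters left out ...]
06, 87), (105, 97, 79), (91, 81, 60), (82, 76, 59), (118, 97, 55), (90, 82, 67), (77, 77, 75), (85, 85, 82), (87, 88, 84), (87, 87, 85), (82, 81, 79), (80, 78, 76)]
49 [(117, 107, 90), (107, 98, 81), (112, 108, 101), (139, 137, 133), (74, 72, 69), (77, 77, 75), (85, 85, 81), (86, 85, 82), (85, 86, 81), (84, 83, 80), (82, 82, 79), (80, 79, 75)]
50 [(118, 107, 91), (105, 97, 80), (106, 103, 94), (105, 103, 100), (85, 84, 82), (86, 86, 81), (87, 86, 82), (87, 85, 82), (85, 86, 83), (82, 81, 77), (83, 81, 78), (79, 78, 75)]
52 [(117, 107, 89), (105, 96, 79), (92, 89, 82), (99, 99, 95), (88, 86, 84), (86, 85, 82), (86, 87, 82), (86, 86, 82), (84, 83, 80), (83, 82, 79), (81, 80, 79), (80, 78, 76)]
```

To row units: 0.02 m / 0.4 = 0.05, -0.0021 m / 0.4 = -0.0053, -2.5 degrees / 180 = -0.0139.

```bash
python3 nudge.py '{"steps":[[-0.0053, 0, 0, 0, 0], [0, 0, 0.025, -0.0139, 0], [0, 0, 0.05, 0, 0], [0, 0, 0.0375, 0, 0], [0, 0, 0.025, 0, 0], [0, 0, 0, 0, 0], [0, 0, 0, 0, 0]]}'
python3 - <<'E'
from h import *
from rig import env, ticket, get_image
o=env.observe();R=np.array(o["tool_rot"])
print("to go",R.T@(np.array([.5083,-.1434,.1363])-o["position"]),np.degrees(np.arctan2(R[1,0],R[0,0])),o["ft_force"])
E
```

```text
time_s: 11.5
position: [0.5087, -0.1432, 0.1539]
tool_rot: [[0.968, -0.25, 0.001], [-0.25, -0.968, -0.0], [0.001, 0.0, -1.0]]
ft_force: [0.2, 0.7, -3.8]
grip_width: 0.0102
gripper_force: 88.8
to go [-0.00034505  0.00033952  0.01761099] -14.4968611629797 [ 0.20337947  0.69455655 -3.7746659 ]
```

Baseline Fz is about -3.8 N. I'll lower slowly in small steps and watch the force.

To row units: 0.003 m / 0.4 = 0.0075, 0.002 m / 0.4 = 0.005.

```bash
python3 nudge.py '{"steps":[[-0.0008, 0.0008, 0.0075, 0, 0], [0, 0, 0.0075, 0, 0], [0, 0, 0.005, 0, 0], [0, 0, 0.005, 0, 0], [0, 0, 0.0025, 0, 0], [0, 0, 0, 0, 0]]}'
python3 nudge.py '{"steps":[[0, 0, 0.0025, 0, 0], [0, 0, 0.0025, 0, 0], [0, 0, 0, 0, 0]]}' | grep -E "pos|ft"
```

```text
time_s: 12.1
position: [0.5081, -0.1435, 0.1422]
tool_rot: [[0.968, -0.251, -0.0], [-0.251, -0.968, 0.0], [-0.0, -0.0, -1.0]]
ft_force: [-0.2, -0.1, -4.0]
grip_width: 0.0101
gripper_force: 88.8
position: [0.5081, -0.1434, 0.1402]
ft_force: [0.5, -0.3, -3.7]
```

To row units: 0.001 m / 0.4 = 0.0025.

```bash
python3 nudge.py '{"steps":[[0, 0, 0.0025, 0, 0], [0, 0, 0.0025, 0, 0], [0, 0, 0, 0, 0]]}' | grep -E "pos|ft"
python3 nudge.py '{"steps":[[0, 0, 0.0025, 0, 0], [0, 0, 0.0013, 0, 0], [0, 0, 0, 0, 0]]}' | grep -E "pos|ft"
python3 nudge.py '{"steps":[[0, 0, 0.0025, 0, 0], [0, 0, 0, 0, 0]]}' | grep -E "pos|ft"
```

```text
position: [0.5081, -0.1434, 0.1382]
ft_force: [-0.8, 1.0, -3.9]
position: [0.5081, -0.1435, 0.1367]
ft_force: [-0.9, -0.1, -4.9]
position: [0.5083, -0.1436, 0.1359]
ft_force: [0.5, 0.3, -2.1]
```

To row units: 0.0006 m / 0.4 = 0.0015.

```bash
python3 nudge.py '{"steps":[[0, 0, 0.0015, 0, 0], [0, 0, 0, 0, 0], [0, 0, 0, 0, 0]]}' | grep -E "pos|ft"
python3 nudge.py '{"steps":[[0, 0, 0.0015, 0, 0], [0, 0, 0, 0, 0], [0, 0, 0, 0, 0]]}' | grep -E "pos|ft"
```

```text
position: [0.5082, -0.1435, 0.1353]
ft_force: [-0.0, 0.2, -2.8]
position: [0.5082, -0.1435, 0.1346]
ft_force: [-0.3, -0.9, -2.2]
```

The weight dropped by the inner lid's 2 N at exactly the height expected for seating, and the cover now floats in the bayonet gap. Next is the unlock turn.

To row units: -4 degrees / 180 = -0.0222.

```bash
python3 nudge.py '{"steps":[[0, 0, 0, -0.0222, 0], [0, 0, 0, -0.0222, 0], [0, 0, 0, -0.0222, 0], [0, 0, 0, 0, 0]]}' | grep -E "pos|ft|rot"
python3 - <<'E'
from rig import env, ticket, get_image
o=env.observe();print(o["wrist_torque"],o["ft_force"],o["grip_width"])
E
```

```text
position: [0.5082, -0.1435, 0.1346]
tool_rot: [[0.999, -0.043, 0.0], [-0.043, -0.999, -0.0], [0.0, 0.0, -1.0]]
ft_force: [-0.4, -0.5, -2.3]
[ 0.0643314  -0.03376186 -0.03928399] [-0.44768137 -0.52708756 -2.28380699] 0.009986441631738566
```

To row units: -5 degrees / 180 = -0.0278.

```bash
python3 nudge.py '{"steps":[[0, 0, 0, -0.0278, 0], [0, 0, 0, -0.0278, 0], [0, 0, 0, -0.0278, 0], [0, 0, 0, -0.0278, 0], [0, 0, 0, 0, 0]]}' | grep -E "pos|ft|rot"
python3 nudge.py '{"steps":[[0, 0, 0, -0.0278, 0], [0, 0, 0, -0.0278, 0], [0, 0, 0, -0.0278, 0], [0, 0, 0, -0.0222, 0], [0, 0, 0, -0.0194, 0], [0, 0, 0, 0, 0], [0, 0, 0, 0, 0]]}' | grep -E "pos|ft|rot"
python3 - <<'E'
from rig import env, ticket, get_image
import numpy as np
o=env.observe();R=o["tool_rot"];print(o["wrist_torque"],o["ft_force"],np.degrees(np.arctan2(R[1][0],R[0][0])))
E
```

```text
position: [0.5082, -0.1435, 0.1346]
tool_rot: [[0.954, 0.299, 0.0], [0.299, -0.954, -0.0], [0.0, 0.0, -1.0]]
ft_force: [0.1, 0.0, -1.1]
position: [0.5082, -0.1435, 0.1346]
tool_rot: [[0.769, 0.64, 0.0], [0.64, -0.769, -0.0], [0.0, 0.0, -1.0]]
ft_force: [-0.2, -0.2, -2.7]
[-0.0395088   0.02041933 -0.03953916] [-0.19482889 -0.18207357 -2.74988448] 39.77386806490026
```

Turned freely to 39.8°, which is about 57° from locked. Now I'll lift gently at first and watch the force.

To row units: -0.001 m / 0.4 = -0.0025.

```bash
python3 nudge.py '{"steps":[[0, 0, -0.0025, 0, 0], [0, 0, -0.0025, 0, 0], [0, 0, -0.0025, 0, 0], [0, 0, -0.0025, 0, 0], [0, 0, 0, 0, 0], [0, 0, 0, 0, 0]]}' | grep -E "pos|ft"
python3 - <<'E'
from rig import env, ticket, get_image
import numpy as np
print(np.mean([env.observe()["ft_force"] for _ in range(5)],0))
E
```

```text
position: [0.5082, -0.1435, 0.1386]
ft_force: [-0.2, -0.4, -2.4]
[-0.21794494 -0.41977446 -2.42606136]
```

The force is still the cover's weight alone, above the height where the lid would have been lifted. I'll raise it the rest of the way.

To row units: -0.02 m / 0.4 = -0.05, -0.015 m / 0.4 = -0.0375.

```bash
python3 nudge.py '{"steps":[[0, 0, -0.0075, 0, 0], [0, 0, -0.015, 0, 0], [0, 0, -0.025, 0, 0], [0, 0, -0.0375, 0, 0], [0, 0, -0.05, 0, 0], [0, 0, -0.05, 0, 0], [0, 0, -0.0375, 0, 0], [0, 0, -0.015, 0, 0], [0, 0, 0, 0, 0], [0, 0, 0, 0, 0]]}'
python3 - <<'E'
from h import *
from rig import env, ticket, get_image
d=get_image("scene");t=get_image("top")
c=proj(d,[[.508,-.143,.12]])[0].astype(int)
f=lambda d,c:cv2.resize(d["pixels"][c[1]-30:c[1]+30,c[0]-20:c[0]+20,::-1],(400,600),interpolation=cv2.INTER_CUBIC)
cv2.imwrite("pics/end.png",np.hstack([f(d,c+[10,0]),f(t,proj(t,[[.508,-.143,.1]])[0].astype(int))]))
print(env.observe()["ft_force"])
E
```

```text
time_s: 17.0
position: [0.5079, -0.1434, 0.2331]
tool_rot: [[0.766, 0.643, -0.001], [0.643, -0.766, 0.0], [-0.0, -0.001, -1.0]]
ft_force: [-0.1, 1.0, -2.3]
grip_width: 0.0101
gripper_force: 89.2
[ 0.6719395  -0.5349856  -3.30489565]
```

View pics/end.png

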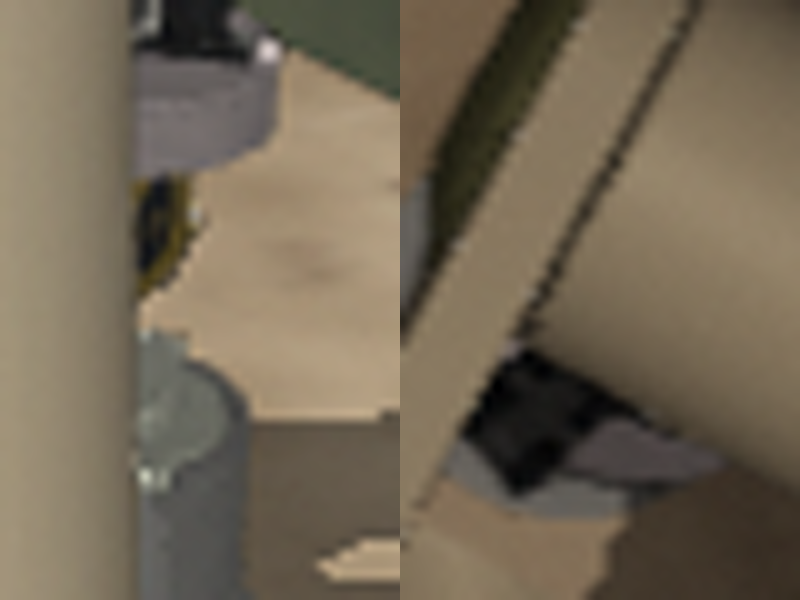

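In the left half, the inner lid sits in the canister's mouth with its near tab in the notch at about (155,475). The cover is level and clear above it at about (200,110). Handing in.

```bash
python3 nudge.py '{"steps":[[0, 0, 0, 0, 0], [0, 0, 0, 0, 0], [0, 0, 0, 0, 0]]}' | grep ft; python3 -c "
from rig import env, ticket, get_image
print(ticket.close_job())"
```

```text
ft_force: [-0.9, 1.1, -2.1]
the job is handed in; nothing more can be done
None
```

I handed the job in at about 17 s of the 42 s limit; it gave no verdict. The inner lid looked seated in the canister with its visible tab in the notch, and the gripper is holding the cover level about 10 cm above it.

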